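Feel round the spring fingers of a returned clutch

TASK

A customer has brought back this clutch with one finger of its diaphragm spring snapped off; feel the other fifteen for the claim. With the gripper shut and pointing down, set the fingertips lightly on the crown of the finger just clockwise of the gap (seen from above) and run them clockwise round the ring, over the crown of every finger as far as the last one before the gap, in one stroke without lifting off on the way, then lift clear. Only touch: do not press hard, shift or lift the clutch, and leave the things around it alone.

Things in the scene. Friction and masses are not known exactly. Their poses are not given: they have to be found in the camera images.
- clutch: Used clutch cover assembly lying flat on a black mat (4 mm thick), spring side up: 320 mm across, 8 kg, loose. Dark grey pressed cover, its flat top 50 mm above the underside, with a round opening of 96 mm radius in which the bright fingers of the spring stand in a ring, oily and smooth. Origin: centre of its underside; z up; its own +x points to the gap where a finger is missing.
- ring (a point): Centre of the circle of finger crowns, on the clutch's axis, 60 mm above its underside. The crowns, the highest part of the clutch, lie on a circle of 46 mm radius round it, one every 22.5 degrees but for the gap; a crown is 15 mm wide, its flanks sloping down 3.5 mm, slots between fingers 3 mm. The middle (37 mm radius) is open. Each finger bends down alone, 1 mm for 2 N (6 mm at most), and springs back.
- gap (a point): The gap: where the crown of the missing sixteenth finger would be, 46 mm from the clutch's axis, 60 mm above its underside. Only a short stump is left at the outside, 75 to 85 mm from the axis.
- finger01: Bright steel spring finger 1 of 15, counted clockwise (seen from above) from the gap; origin on top of its crown, its own x points outward from the clutch's axis, z up (the first: next to the gap on its clockwise side).
- finger02: Bright steel spring finger 2 of 15, counted clockwise (seen from above) from the gap; origin on top of its crown, its own x points outward from the clutch's axis, z up.
- finger03: Bright steel spring finger 3 of 15, counted clockwise (seen from above) from the gap; origin on top of its crown, its own x points outward from the clutch's axis, z up.
- finger04: Bright steel spring finger 4 of 15, counted clockwise (seen from above) from the gap; origin on top of its crown, its own x points outward from the clutch's axis, z up.
- finger05: Bright steel spring finger 5 of 15, counted clockwise (seen from above) from the gap; origin on top of its crown, its own x points outward from the clutch's axis, z up.
- finger06: Bright steel spring finger 6 of 15, counted clockwise (seen from above) from the gap; origin on top of its crown, its own x points outward from the clutch's axis, z up.
- finger07: Bright steel spring finger 7 of 15, counted clockwise (seen from above) from the gap; origin on top of its crown, its own x points outward from the clutch's axis, z up.
- finger08: Bright steel spring finger 8 of 15, counted clockwise (seen from above) from the gap; origin on top of its crown, its own x points outward from the clutch's axis, z up.
- finger09: Bright steel spring finger 9 of 15, counted clockwise (seen from above) from the gap; origin on top of its crown, its own x points outward from the clutch's axis, z up.
- finger10: Bright steel spring finger 10 of 15, counted clockwise (seen from above) from the gap; origin on top of its crown, its own x points outward from the clutch's axis, z up.
- finger11: Bright steel spring finger 11 of 15, counted clockwise (seen from above) from the gap; origin on top of its crown, its own x points outward from the clutch's axis, z up.
- finger12: Bright steel spring finger 12 of 15, counted clockwise (seen from above) from the gap; origin on top of its crown, its own x points outward from the clutch's axis, z up.
- finger13: Bright steel spring finger 13 of 15, counted clockwise (seen from above) from the gap; origin on top of its crown, its own x points outward from the clutch's axis, z up.
- finger14: Bright steel spring finger 14 of 15, counted clockwise (seen from above) from the gap; origin on top of its crown, its own x points outward from the clutch's axis, z up.
- finger15: Bright steel spring finger 15 of 15, counted clockwise (seen from above) from the gap; origin on top of its crown, its own x points outward from the clutch's axis, z up (the last: next to the gap on the other side).
- bearing: Clutch release bearing, steel, 72 mm across, 44 mm high, standing on the mat beside the clutch; origin under its centre. Leave alone.
- spanner: Steel spanner 180 mm long lying on the mat; origin under its middle. Leave alone.
- carton: Closed cardboard carton 85 x 70 x 45 mm on the mat; origin under its centre. Leave alone.
- jar: Jar with a black cap, 60 mm across, 75 mm high, on the mat; origin under its centre. Leave alone.

How it is judged (in metres and radians):
On the way, in this order (a step that is already met when the one before it is completed fails the run):
1. the fingertips touch spring finger 1 at its crown (within 10 mm) (horizontal distance between the grasp point and finger01 below 0.01 m and contact force between the fingers and finger01 above 0.4 N), for 0.04 s.
2. the fingertips touch spring finger 3 at its crown (within 10 mm) (horizontal distance between the grasp point and finger03 below 0.01 m and contact force between the fingers and finger03 above 0.4 N), for 0.04 s.
3. the fingertips touch spring finger 5 at its crown (within 10 mm) (horizontal distance between the grasp point and finger05 below 0.01 m and contact force between the fingers and finger05 above 0.4 N), for 0.04 s.
4. the fingertips touch spring finger 7 at its crown (within 10 mm) (horizontal distance between the grasp point and finger07 below 0.01 m and contact force between the fingers and finger07 above 0.4 N), for 0.04 s.
5. the fingertips touch spring finger 9 at its crown (within 10 mm) (horizontal distance between the grasp point and finger09 below 0.01 m and contact force between the fingers and finger09 above 0.4 N), for 0.04 s.
6. the fingertips touch spring finger 11 at its crown (within 10 mm) (horizontal distance between the grasp point and finger11 below 0.01 m and contact force between the fingers and finger11 above 0.4 N), for 0.04 s.
7. the fingertips touch spring finger 13 at its crown (within 10 mm) (horizontal distance between the grasp point and finger13 below 0.01 m and contact force between the fingers and finger13 above 0.4 N), for 0.04 s.
8. the fingertips touch spring finger 15 at its crown (within 10 mm) (horizontal distance between the grasp point and finger15 below 0.01 m and contact force between the fingers and finger15 above 0.4 N), for 0.04 s.
At the end, for the whole second after the job is handed in: The ring has been felt clockwise from finger 1 to 15 in one stroke; the clutch lies flat within 12 mm, and bearing, spanner, carton and jar within 15 mm, of where they were (distance of clutch from where it was at the start of the episode below 0.012 m and angle between clutch's own z axis and vertical below 0.05 rad and linear speed of clutch below 0.01 m/s and not (distance of any of bearing, spanner, carton, jar from where it was at the start of the episode above 0.015 m)); the robot touches nothing.
It fails at once if the fingertips press on the clutch with more than 25 N (contact force between the fingers and clutch above 25 N).
It fails at once if the clutch is shifted more than 12 mm, lifted or tipped (distance of clutch from where it was at the start of the episode above 0.012 m or angle between clutch's own z axis and vertical above 0.05 rad).
It fails at once if the fingertips are lifted off part-way (some 6 to 18 mm clear of the crowns while over finger 3 to 13) ((horizontal distance between the grasp point and finger03 below 0.0085 m or horizontal distance between the grasp point and finger04 below 0.0085 m or horizontal distance between the grasp point and finger05 below 0.0085 m or horizontal distance between the grasp point and finger06 below 0.0085 m or horizontal distance between the grasp point and finger07 below 0.0085 m or horizontal distance between the grasp point and finger08 below 0.0085 m or horizontal distance between the grasp point and finger09 below 0.0085 m or horizontal distance between the grasp point and finger10 below 0.0085 m or horizontal distance between the grasp point and finger11 below 0.0085 m or horizontal distance between the grasp point and finger12 below 0.0085 m or horizontal distance between the grasp point and finger13 below 0.0085 m) and z of the grasp point in the frame of clutch between 0.085 and 0.097 m and contact force between the fingers and clutch below 0.05 N).
It fails at once if a bystander is moved more than 15 mm (distance of any of bearing, spanner, carton, jar from where it was at the start of the episode above 0.015 m).
It also fails if it takes over 51 s, if anything falls off the work surface, if the arm or the gripper's body presses on something with over 40 N, if the wrist force passes 120 N, or if a joint passes its speed limit or range.

ROBOT

A 7-joint arm with a two-finger parallel gripper is mounted at the origin on the work surface. World frame = base frame: x ahead of the robot, y to its left, z up, the work surface at z = 0. Lengths are in mm, angles in rad, forces in N, time in s.
With the tool pointing down it reaches from about 400 to 875 mm from the base axis. Payload 19.3 kg.
Tool frame: the origin (TCP) lies midway between the tips of the shut fingers; the grasp point (between the pads) lies 19 mm behind it; z points along the fingers, y is the line along which they close (so a half turn about z gives the same grasp; the last joint's range is limited). The gripper opens to 85 mm and grips with 20 to 120 N. Pads are 22 mm wide; open, the fingers measure 114 mm over their backs; the gripper's body (76 mm by 85 mm) begins 54 mm behind the grasp point. The pads swing forward as they close: fully open they stand 13 mm farther back than shut.
Start: joints at [-1.355, 0.521, -0.036, 1.599, 0.021, 1.021, -0.113], TCP at [176.222, 599.634, 231.291] pointing down, gripper open.
Joint ranges: [-2.91, 2.91], [-0.3, 2.13], [-1.5, 1.42], [0.17, 2.43], [-1.26, 4.41], [0.16, 1.93], [-2.52, 2.52]. Speed limits (rad/s): [1.89, 1.89, 2.39, 2.39, 3.01, 3.01, 3.01].

INTERFACE

Orientations are given as a 3x3 rotation matrix whose columns are the frame's x, y, z axes.
In Python, from station import state, snapshot, calibration, job_done gives the robot as it stands. The module is installed in compiled form; this text tells all that it offers.
- The arm moves only by the shell command python3 -m jog 'ROWS'. ROWS is JSON, a list of rows, each a list of 7 numbers: the shift along the tool's x, y, z in mm, then the turn, a rotation vector about the tool's x, y, z in degrees, then the closure, from 0 (fully open) to 1 (shut). In form: [[dx, dy, dz, rx, ry, rz, jaw], ...]. A call has 1 to 12 rows; each row shifts and turns the commanded pose from where the row before left it, along the tool's axes as they then stand; what a row does not reach is not made up. A row lasts 1/10 s, in which the tool goes at most 50 mm and 8.59 degrees, less where a joint would pass 70% of its speed; a pose out of reach is approached as far as the arm can. A call is refused whole if a number of a shift passes 50 or a number of a turn 8.59, either way. A call with a gripper value outside its range is refused whole. The fingers move at their own pace and stop on an object; the grip force is fixed at half the most. Time passes only in rows, so rows that do not move let the fingers close. It gives the time, the measured TCP pose, the force, the opening and the grip force at its end, in the units of the state.
- state(): the state, without advancing time (a new reading comes with each control period).
- snapshot(name): name is "scene" or "side" or "wrist"; returns the picture (400x640x3 uint8, red, green, blue); there is no depth.
- calibration(name): a dict with "intrinsics" (3x3 intrinsics, pixels), "xyz" and "orientation" of the camera in the world. Camera axes: x right, y down, z forward; pixel columns grow to the right and rows downward; lengths in mm; the calibration is good to about 2 mm. A picture is of the moment at which its call begins: read the wrist's pose just before it. calibration takes no time and is no camera call; for the wrist camera it gives the pose at the moment of the call.
- job_done(): hands the job in; it is judged then, once.
The state is a dict: "clock": time; "joints": joint angles; "qvel": joint speeds; "joint_torque": joint torques, N m; "tcp_pos": TCP position; "orientation": TCP orientation; "wrist_force": force on the tool from outside, world axes, zero at the start; "wrist_torque": the same for the moment, N m; "grip_width": opening from 0.0 (shut) to 1.0 (fully open); "gripper_force": force on a finger pad.
Only numpy, scipy, OpenCV 4.12 (cv2) and the standard library are available. Lean on these libraries where they do the work, as an engineer would, in place of code of your own. Each camera call takes 0.05 s, during which the arm holds its last target. There are 200 camera calls.

## Working session

There is one attempt and no reset: what is moved stays moved. The work goes in short steps, Python scripts to look and compute and a shell command to move; the robot and the scene stay as the last step left them, time stands still between calls to the robot, and variables do not carry over. Pictures are saved under pics/ and viewed, at most 10 in all, crops included, and the job is handed in when it is done.

```bash
mkdir -p pics
python3 - <<'E'
from station import *
import cv2,numpy as np
np.set_printoptions(precision=3,suppress=True)
for n in("scene","side","wrist"):
    c=calibration(n);print(n,c)
    if n!="side":cv2.imwrite(f"pics/{n}0.png",snapshot(n)[:,:,::-1])
s=state();print(s)
E
```

```text
scene {'intrinsics': array([[413.034,   0.   , 324.41 ],
       [  0.   , 413.034, 202.939],
       [  0.   ,   0.   ,   1.   ]]), 'xyz': array([1057.846, -306.128,  812.77 ]), 'orientation': array([[ 0.573,  0.638, -0.514],
       [ 0.82 , -0.447,  0.359],
       [-0.   , -0.627, -0.779]])}
side {'intrinsics': array([[463.923,   0.   , 319.148],
       [  0.   , 463.923, 195.662],
       [  0.   ,   0.   ,   1.   ]]), 'xyz': array([ -71.13 , -643.139,  622.707]), 'orientation': array([[ 0.729, -0.345,  0.592],
       [-0.685, -0.374,  0.625],
       [ 0.006, -0.861, -0.508]])}
wrist {'intrinsics': array([[276.164,   0.   , 326.542],
       [  0.   , 276.164, 207.114],
       [  0.   ,   0.   ,   1.   ]]), 'xyz': array([108.471, 620.608, 373.896]), 'orientation': array([[ 0.28 ,  0.921,  0.269],
       [ 0.96 , -0.269, -0.08 ],
       [-0.002,  0.281, -0.96 ]])}
{'clock': 0.1, 'joints': array([-1.355,  0.522, -0.036,  1.6  ,  0.021,  1.021, -0.113]), 'qvel': array([ 0.002, -0.003,  0.001, -0.002,  0.   ,  0.002, -0.001]), 'joint_torque': array([  0.003, -92.849,   1.983, -37.054,   0.018,   0.005,  -0.   ]), 'tcp_pos': array([176.129, 599.387, 230.799]), 'orientation': array([[-0.959,  0.282, -0.   ],
       [ 0.282,  0.959, -0.001],
       [-0.   , -0.001, -1.   ]]), 'wrist_force': array([-0.199, -0.088, -0.464]), 'wrist_torque': array([-0.007,  0.002,  0.068]), 'gripper_force': 0.0, 'grip_width': 1.0001922479682026}
```

View pics/scene0.png

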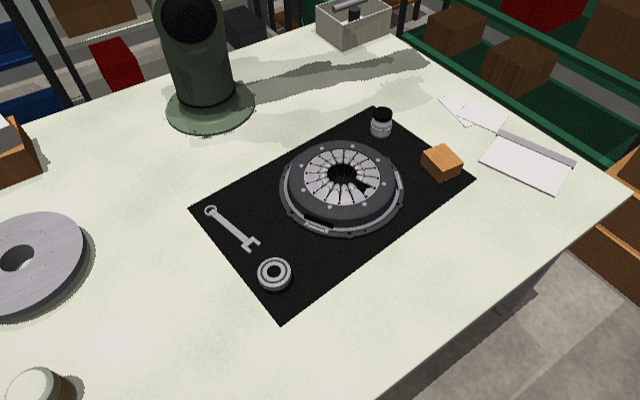

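View pics/wrist0.png

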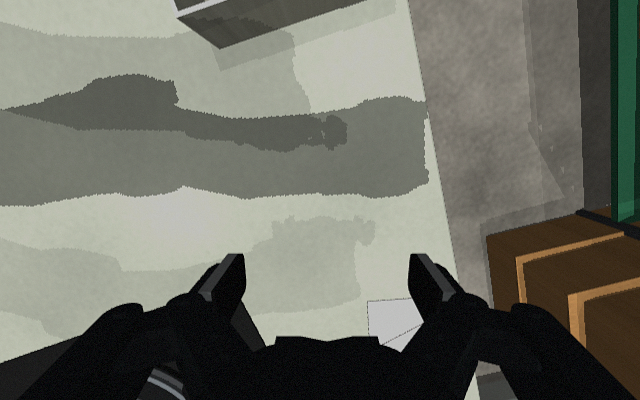

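The scene picture shows the clutch with its ring centre near (342,174) and the gap to the lower right near (366,187). The jar is at (381,122), the carton at (442,162), the spanner at (232,228) and the bearing at (274,274). The wrist picture doesn't show the ring yet.

```bash
cat > h.py <<'E'
from station import *
import cv2,numpy as np
np.set_printoptions(precision=2,suppress=True)
def ray(c,uv,z):
    d=c["orientation"]@np.linalg.solve(c["intrinsics"],np.array([uv[0],uv[1],1.]))
    return c["xyz"]+d*(z-c["xyz"][2])/d[2]
def proj(c,P):
    q=(np.atleast_2d(P)-c["xyz"])@c["orientation"]; q=q@c["intrinsics"].T
    return q[:,:2]/q[:,2:]
E
python3 - <<'E'
from h import *
c=calibration("scene")
for uv in [(342,174),(366,187)]: print(ray(c,uv,64))
for n,uv in dict(jar=(381,112),carton=(442,152)).items(): print(n,ray(c,uv,60))
im=cv2.imread("pics/scene0.png")[130:240,270:415]
cv2.imwrite("pics/sc.png",cv2.resize(im,None,fx=5,fy=5,interpolation=cv2.INTER_CUBIC))
E
```

```text
[513.72 126.66  64.  ]
[580.9  148.62  64.  ]
jar [381.57 362.34  60.  ]
carton [597.15 387.9   60.  ]
```

View pics/sc.png

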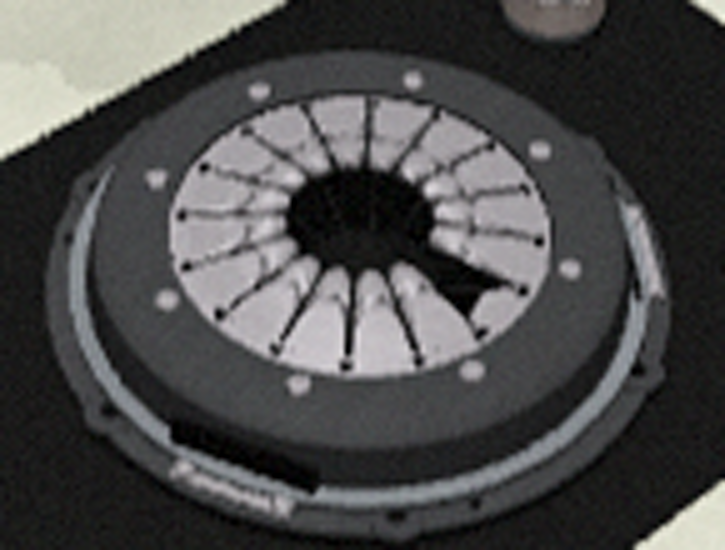

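The enlarged crop shows the ring centre at crop (361,225), which is full-image (342,175). The missing finger is at crop (470,278), or (364,186), with the stump at its outer end. I'll move so the wrist camera looks down on the ring.

```bash
python3 -m jog '[[-38,-27,0,0,0,0,0],[-38,-27,0,0,0,0,0],[-38,-27,0,0,0,0,0],[-38,-27,0,0,0,0,0],[-38,-27,0,0,0,0,0],[-38,-27,0,0,0,0,0],[-38,-27,0,0,0,0,0],[-38,-27,0,0,0,0,0],[-38,-27,0,0,0,0,0],[-38,-27,0,0,0,0,0],[-38,-27,0,0,0,0,0],[-38,-27,0,0,0,0,0]]'
python3 -m jog '[[-36,-24,0,0,0,0,0],[0,0,0,0,0,-8.2,0],[0,0,0,0,0,-8.2,0],[0,0,0,0,0,0,0],[0,0,0,0,0,0,0],[0,0,0,0,0,0,0]]'
python3 - <<'E'
from h import *
s=state();c=calibration("wrist");cv2.imwrite("pics/w1.png",snapshot("wrist")[:,:,::-1])
print(s["tcp_pos"],s["orientation"],s["joints"],s["wrist_force"]);print(proj(c,[514,127,64]))
import pickle;pickle.dump(c,open("c1.pkl","wb"))
E
```

```text
clock: 1.3
tcp_pos: [523.2, 158.5, 231.2]
orientation: [[-0.959, 0.282, -0.0], [0.282, 0.959, -0.0], [0.0, -0.0, -1.0]]
wrist_force: [0.5, 0.5, 0.4]
grip_width: 1.002
gripper_force: 0.0
clock: 1.9
tcp_pos: [550.0, 127.2, 231.3]
orientation: [[-1.0, 0.003, -0.0], [0.003, 1.0, -0.0], [0.0, -0.0, -1.0]]
wrist_force: [-1.1, 0.1, 0.3]
grip_width: 1.0
gripper_force: 0.0
[550.   127.22 231.27] [[-1.  0. -0.]
 [ 0.  1. -0.]
 [ 0. -0. -1.]] [-0.37  0.43  0.05  1.77 -0.03  0.95  1.26] [-1.08  0.11  0.34]
[[325.46 158.74]]
```

View pics/w1.png

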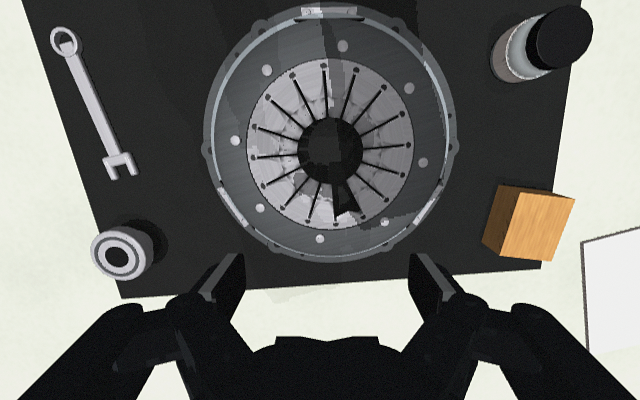

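The wrist picture shows the ring's opening spanning columns 247–414 and rows 57–230, with the gap at about (344,200). I'll fit the centre and gap angle and check them with an overlay.

```bash
cat >> h.py <<'E'
import pickle
def model(cx,cy,a,r,z,ang): 
    t=a+ang; return np.c_[cx+r*np.cos(t),cy+r*np.sin(t),np.full(t.shape,z)]
E
python3 - <<'E'
from h import *
from scipy.optimize import least_squares
c=pickle.load(open("c1.pkl","rb"));im=cv2.imread("pics/w1.png")
T=np.linspace(0,2*np.pi,361)
def f(p):
    q=proj(c,model(p[0],p[1],0,96,54,T));return [q[:,0].min()-247,q[:,0].max()-414,q[:,1].min()-57,q[:,1].max()-230]
r=least_squares(f,[514,127]);print(r.x,r.fun)
cx,cy=r.x
# gap angle: dark/bright correlation of intensity along r=55..80 against slots
g=cv2.cvtColor(im,cv2.COLOR_BGR2GRAY).astype(np.float32)
th=np.radians(np.arange(0,360,.5));P=np.zeros(len(th))
for rr in (60,64,68,72):
    q=proj(c,model(cx,cy,0,rr,57,th)).astype(np.float32)
    P+=cv2.remap(g,q[:,0],q[:,1],cv2.INTER_LINEAR)[:,0]
Q=P-cv2.blur(P.reshape(1,-1).astype(np.float32),(45,1))[0]
ph=np.angle(np.sum(-Q*np.exp(1j*16*th)))/16
print("slot phase deg",np.degrees(ph)%22.5,"finger phase",(np.degrees(ph)+11.25)%22.5)
w=ray(c,(344,200),57);gr=np.degrees(np.arctan2(w[1]-cy,w[0]-cx));print("gap rough",gr)
fp=np.degrees(ph)+11.25;gap=fp+22.5*round((gr-fp)/22.5);print("gap",gap)
S=5;o=(235,45);cr=cv2.resize(im[45:240,235:425],None,fx=3,fy=3,interpolation=cv2.INTER_CUBIC)
d=lambda pts,col:[cv2.circle(cr,(int((x-o[0]+.5)*3),int((y-o[1]+.5)*3)),1,col,-1) for x,y in pts]
d(proj(c,model(cx,cy,0,96,54,T)),(0,255,0));d(proj(c,model(cx,cy,0,37,61,T)),(0,255,255))
for k in range(16):
    a=np.radians(gap-22.5*k);x,y=proj(c,model(cx,cy,a,46,64,np.array([0.])))[0]
    cv2.putText(cr,str(k),(int((x-o[0])*3-6),int((y-o[1])*3+5)),0,.45,(0,0,255),1)
cv2.imwrite("pics/ov1.png",cr)
E
```

```text
[506.25 132.69] [-0.95  0.95  0.33 -0.28]
slot phase deg 4.752209016207539 finger phase 16.002209016207537
gap rough 15.838992430305815
gap 16.002209016207537
```

View pics/ov1.png

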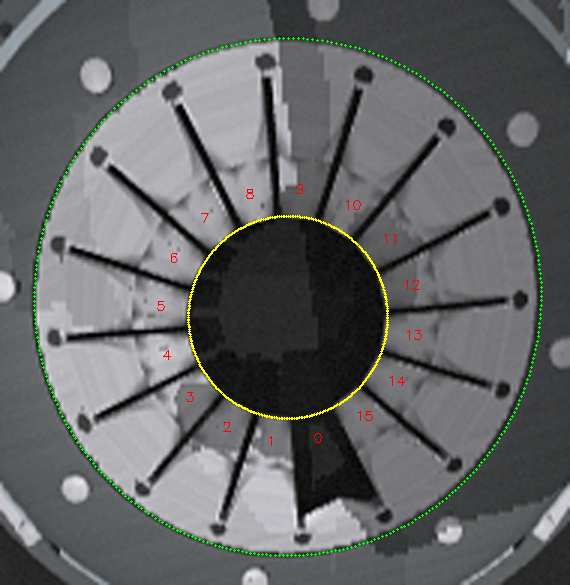

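The overlay fits very well: green on the opening edge, yellow on the inner hole, and labels 0 (gap) and 1–15 on the crowns, running clockwise. I'll cross-check the centre against the scene camera, then generate the stroke steps.

```bash
python3 - <<'E'
from h import *
from scipy.optimize import least_squares
c=calibration("scene");T=np.linspace(0,2*np.pi,361)
def f(p):
    q=proj(c,model(p[0],p[1],0,96,54,T));return [q[:,0].min()-303.6,q[:,0].max()-380,q[:,1].min()-148.8,q[:,1].max()-205.3]
r=least_squares(f,[514,127]);print("scene centre",r.x,r.fun)
cx,cy=506.25,132.69
a=np.radians(16-22.5-5.625*np.arange(57));P=np.c_[cx+46*np.cos(a),cy+46*np.sin(a)]
print("start",P[0]);D=np.diff(np.round(np.c_[-P[:,0],P[:,1]]),axis=0)
D=np.diff(np.round(np.c_[-P[:,0],P[:,1]]*2)/2,axis=0)
for i in range(0,56,8):print(D[i:i+8].tolist())
E
python3 -m jog '[[-2,0.5,0,0,0,0,1],[0,0,30,0,0,0,1],[0,0,30,0,0,0,1],[0,0,30,0,0,0,1],[0,0,30,0,0,0,1],[0,0,20,0,0,0,1],[0,0,10,0,0,0,1],[0,0,0,0,0,0,1],[0,0,0,0,0,0,1],[0,0,0,0,0,0,1],[0,0,0,0,0,0,1]]'
```

```text
scene centre [509.68 129.24] [-0.41  0.41 -0.31  0.19]
start [551.95 127.48]
[[1.0, -4.5], [1.0, -4.5], [1.5, -4.0], [2.0, -4.0], [2.5, -4.0], [2.5, -3.5], [3.0, -3.5], [3.5, -3.0]]
[[4.0, -2.5], [3.5, -2.0], [4.5, -2.0], [4.0, -1.5], [4.5, -1.0], [4.5, -0.5], [4.5, -0.5], [4.5, 0.5]]
[[4.5, 0.5], [4.5, 1.5], [4.0, 1.5], [4.0, 2.0], [4.0, 2.5], [3.5, 2.5], [3.5, 3.0], [2.5, 3.5]]
[[3.0, 3.5], [2.0, 4.0], [2.0, 4.0], [1.5, 4.5], [1.0, 4.5], [0.5, 4.5], [0.0, 4.5], [0.0, 4.5]]
[[-1.0, 4.5], [-1.0, 4.0], [-1.5, 4.5], [-2.0, 4.0], [-2.5, 4.0], [-2.5, 3.5], [-3.0, 3.0], [-3.5, 3.0]]
[[-4.0, 3.0], [-3.5, 2.0], [-4.5, 2.0], [-4.0, 1.5], [-4.5, 1.0], [-4.5, 0.5], [-4.5, 0.0], [-4.5, 0.0]]
[[-4.5, -1.0], [-4.5, -1.0], [-4.0, -1.5], [-4.0, -2.0], [-4.0, -2.5], [-3.5, -2.5], [-3.5, -3.5], [-2.5, -3.0]]
clock: 3.05
tcp_pos: [552.6, 127.7, 82.2]
orientation: [[-1.0, -0.0, 0.001], [-0.0, 1.0, 0.0], [-0.001, 0.0, -1.0]]
wrist_force: [0.8, 0.9, 0.3]
grip_width: -0.002
gripper_force: 0.0
```

The two cameras differ by about 3 mm. I'll look from close by, with the tip above finger 1.

Run:
```python
from h import *
c=calibration("wrist");im=snapshot("wrist")[:,:,::-1].copy()
print(state()["tcp_pos"]);print("tcp px",proj(c,[552.6,127.7,82.2]),"tip on crown level",proj(c,[552.6,127.7,64]))
T=np.linspace(0,2*np.pi,241);big=cv2.resize(im,None,fx=2,fy=2,interpolation=cv2.INTER_CUBIC)
for (cx,cy),col in (((506.25,132.69),(0,255,0)),((509.7,129.2),(0,0,255))):
  for r,z in((96,54),(37,62)):
    for x,y in proj(c,model(cx,cy,0,r,z,T)):
        if 0<x<640 and 0<y<400: cv2.circle(big,(int(2*x+1),int(2*y+1)),1,col,-1)
cv2.imwrite("pics/w2.png",big[120:700,240:1040])
```

```text
[552.54 127.61  82.09]
tcp px [[324.77 255.48]] tip on crown level [[324.95 242.53]]
```

View pics/w2.png

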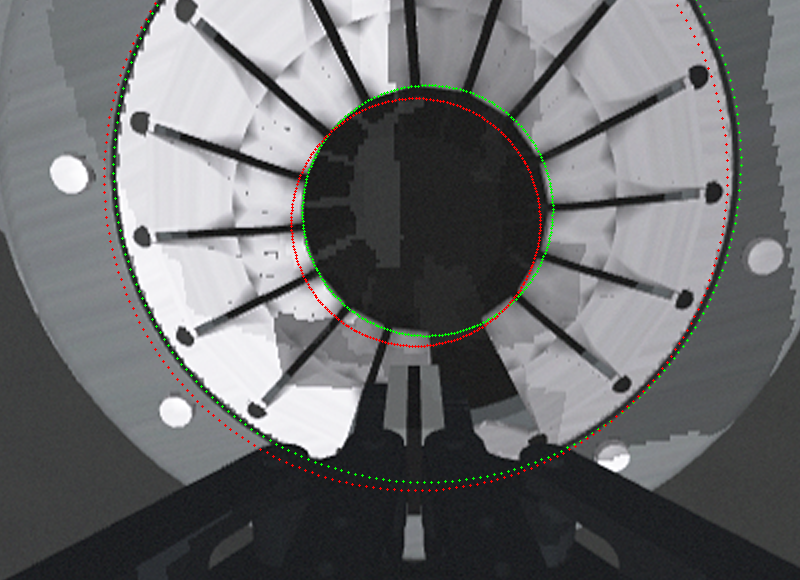

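The green circles, from the wrist fit, lie on the edges. The shut tips are at about crop (413,391), on finger 1 beside the dark gap at (480,380), roughly 1 mm too far to +y. I'll shift −1 mm in y and descend gently.

```bash
python3 -m jog '[[0,-1,5,0,0,0,1],[0,0,5,0,0,0,1],[0,0,4,0,0,0,1],[0,0,2,0,0,0,1],[0,0,0,0,0,0,1],[0,0,0,0,0,0,1]]'
python3 -m jog '[[0,0,1,0,0,0,1],[0,0,1,0,0,0,1],[0,0,1,0,0,0,1],[0,0,0,0,0,0,1],[0,0,0,0,0,0,1]]'
python3 -m jog '[[0,0,0.5,0,0,0,1],[0,0,0.5,0,0,0,1],[0,0,0,0,0,0,1],[0,0,0,0,0,0,1]]'
```

```text
clock: 3.7
tcp_pos: [552.2, 126.6, 65.3]
orientation: [[-1.0, -0.0, -0.0], [-0.0, 1.0, -0.0], [0.0, -0.0, -1.0]]
wrist_force: [0.7, 0.1, 0.1]
grip_width: 0.003
gripper_force: 0.0
clock: 4.2
tcp_pos: [552.1, 126.6, 62.4]
orientation: [[-1.0, -0.0, 0.0], [-0.0, 1.0, 0.0], [-0.0, 0.0, -1.0]]
wrist_force: [-1.5, -0.1, 3.3]
grip_width: -0.0
gripper_force: 1.5
clock: 4.6
tcp_pos: [552.1, 126.6, 61.3]
orientation: [[-1.0, -0.0, -0.0], [-0.0, 1.0, 0.0], [0.0, 0.0, -1.0]]
wrist_force: [-2.8, 0.7, 6.2]
grip_width: -0.001
gripper_force: 2.6
```

Contact is at the expected height, about 2 N per mm. I'll back off 0.4 mm and start the stroke.

```bash
python3 -m jog '[[1,-4.5,-0.4,0,0,0,1],[1,-4.5,0,0,0,0,1],[1.5,-4,0,0,0,0,1],[2,-4,0,0,0,0,1],[2.5,-4,0,0,0,0,1],[2.5,-3.5,0,0,0,0,1],[3,-3.5,0,0,0,0,1],[3.5,-3,0,0,0,0,1]]'
```

```text
clock: 5.4
tcp_pos: [535.1, 95.1, 61.8]
orientation: [[-1.0, -0.0, 0.0], [-0.0, 1.0, -0.0], [-0.0, -0.0, -1.0]]
wrist_force: [1.1, 0.8, 4.6]
grip_width: -0.004
gripper_force: 1.9
```

```bash
python3 -m jog '[[4,-2.5,0,0,0,0,1],[3.5,-2,0,0,0,0,1],[4.5,-2,0,0,0,0,1],[4,-1.5,0,0,0,0,1],[4.5,-1,0,0,0,0,1],[4.5,-0.5,0,0,0,0,1],[4.5,-0.5,0,0,0,0,1],[4.5,0.5,0,0,0,0,1]]'
python3 -m jog '[[4.5,0.5,0,0,0,0,1],[4.5,1.5,0,0,0,0,1],[4,1.5,0,0,0,0,1],[4,2,0,0,0,0,1],[4,2.5,0,0,0,0,1],[3.5,2.5,0,0,0,0,1],[3.5,3,0,0,0,0,1],[2.5,3.5,0,0,0,0,1]]'
```

```text
clock: 6.2
tcp_pos: [500.7, 85.8, 61.7]
orientation: [[-1.0, -0.0, -0.0], [-0.0, 1.0, -0.0], [0.0, -0.0, -1.0]]
wrist_force: [1.4, -0.9, 3.6]
grip_width: -0.001
gripper_force: 2.0
clock: 7.0
tcp_pos: [470.1, 103.1, 61.7]
orientation: [[-1.0, -0.0, -0.0], [-0.0, 1.0, -0.0], [0.0, -0.0, -1.0]]
wrist_force: [0.5, -1.4, 4.1]
grip_width: -0.005
gripper_force: 2.0
```

```bash
python3 -m jog '[[3,3.5,0,0,0,0,1],[2,4,0,0,0,0,1],[2,4,0,0,0,0,1],[1.5,4.5,0,0,0,0,1],[1,4.5,0,0,0,0,1],[0.5,4.5,0,0,0,0,1],[0,4.5,0,0,0,0,1],[0,4.5,0,0,0,0,1]]'
python3 -m jog '[[-1,4.5,0,0,0,0,1],[-1,4,0,0,0,0,1],[-1.5,4.5,0,0,0,0,1],[-2,4,0,0,0,0,1],[-2.5,4,0,0,0,0,1],[-2.5,3.5,0,0,0,0,1],[-3,3,0,0,0,0,1],[-3.5,3,0,0,0,0,1]]'
python3 - <<'E'
from h import *
c=calibration("wrist");im=snapshot("wrist")[:,:,::-1];cv2.imwrite("pics/w3.png",im);print(state()["wrist_force"],proj(c,[506.25,131.7,64]))
E
```

```text
clock: 7.8
tcp_pos: [460.5, 137.3, 61.6]
orientation: [[-1.0, -0.0, -0.0], [-0.0, 1.0, -0.0], [0.0, -0.0, -1.0]]
wrist_force: [0.4, -2.4, 3.8]
grip_width: -0.0
gripper_force: 2.1
clock: 8.6
tcp_pos: [477.8, 167.9, 61.7]
orientation: [[-1.0, -0.001, -0.0], [-0.001, 1.0, -0.0], [0.0, -0.0, -1.0]]
wrist_force: [-0.8, -0.9, 4.1]
grip_width: 0.001
gripper_force: 2.0
[-0.24  0.83  3.23] [[263.45 301.23]]
```

View pics/w3.png

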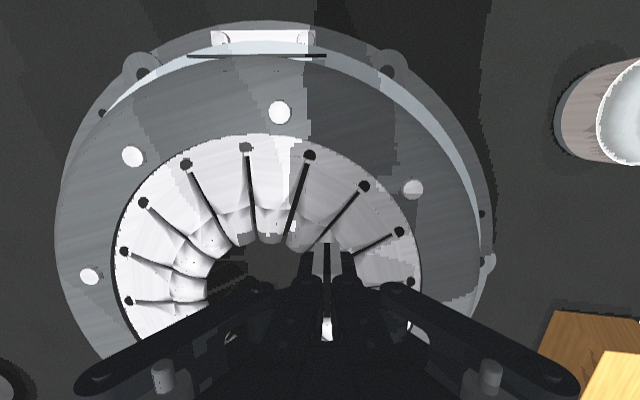

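The picture shows the shut tips at about (326,255), on a finger of the upper-right arc where finger 11 should be. The clutch hasn't moved and the contact force is steady at about 4 N. I'll finish the stroke to finger 15, dwell, then lift.

```bash
python3 -m jog '[[-4,3,0,0,0,0,1],[-3.5,2,0,0,0,0,1],[-4.5,2,0,0,0,0,1],[-4,1.5,0,0,0,0,1],[-4.5,1,0,0,0,0,1],[-4.5,0.5,0,0,0,0,1],[-4.5,0,0,0,0,0,1],[-4.5,0,0,0,0,0,1]]'
python3 -m jog '[[-4.5,-1,0,0,0,0,1],[-4.5,-1,0,0,0,0,1],[-4,-1.5,0,0,0,0,1],[-4,-2,0,0,0,0,1],[-4,-2.5,0,0,0,0,1],[-3.5,-2.5,0,0,0,0,1],[-3.5,-3.5,0,0,0,0,1],[-2.5,-3,0,0,0,0,1],[0,0,0,0,0,0,1],[0,0,0,0,0,0,1]]'
```

```text
clock: 9.45
tcp_pos: [511.9, 177.6, 61.7]
orientation: [[-1.0, -0.0, -0.0], [-0.0, 1.0, 0.0], [0.0, 0.0, -1.0]]
wrist_force: [-1.7, -0.1, 4.8]
grip_width: 0.001
gripper_force: 2.0
clock: 10.45
tcp_pos: [542.4, 160.2, 61.7]
orientation: [[-1.0, 0.0, 0.0], [0.0, 1.0, -0.0], [-0.0, -0.0, -1.0]]
wrist_force: [1.2, -1.2, 4.5]
grip_width: -0.002
gripper_force: 2.0
```

```bash
python3 -m jog '[[0,0,-5,0,0,0,1],[0,0,-10,0,0,0,1],[0,0,-20,0,0,0,1],[0,0,-30,0,0,0,1],[0,0,-40,0,0,0,1],[0,0,-30,0,0,0,1],[0,0,0,0,0,0,1],[0,0,0,0,0,0,1],[0,0,0,0,0,0,1],[0,0,0,0,0,0,1]]'
python3 - <<'E'
from h import *
s=state();print(s["tcp_pos"],s["wrist_force"],np.abs(s["qvel"]).max())
print(job_done())
E
```

```text
clock: 11.45
tcp_pos: [541.6, 160.4, 195.8]
orientation: [[-1.0, -0.0, -0.002], [-0.0, 1.0, -0.001], [0.002, -0.001, -1.0]]
wrist_force: [-1.1, -0.3, -0.7]
grip_width: -0.0
gripper_force: 0.0
[541.59 160.37 195.79] [-1.07 -0.26 -0.69] 0.00452856533763999
the job is handed in; nothing more can be done
None
```

The fingertips ran clockwise over fingers 1 to 15 in one stroke, with readings of about 3–6 N, then lifted clear; the job was handed in at 11.5 s, and no verdict came back.

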